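# Sort the locking clamps by their ratchets

## Robot

A 6-joint arm with a two-finger parallel gripper is mounted at the origin on the work surface. World frame = base frame: x ahead of the robot, y to its left, z up, the work surface at z = 0. Lengths are in mm, angles in rad, forces in N, time in s.
With the tool pointing down it reaches from about 350 to 875 mm from the base axis. Payload 4.2 kg.
Tool frame: the origin (TCP) lies midway between the tips of the shut fingers; the grasp point (between the pads) lies 19 mm behind it; z points along the fingers, y is the direction in which the jaws open and shut (so a half turn about z gives the same grasp; the last joint's range is limited). The gripper opens to 85 mm and grips with 20 to 120 N. Pads are 22 mm wide; open, the fingers measure 114 mm over their backs; the gripper's body (76 mm by 85 mm) begins 54 mm behind the grasp point. The pads swing forward as they close: fully open they stand 13 mm farther back than shut.
Start: joints at [1.434, 0.385, 0.008, 0, -1.194, -0.259], TCP at [240.933, 576.672, 231.312] pointing down, gripper open.
Joint ranges: [-3.14, 3.14], [-1.21, 2.06], [-1.07, 1.41], [-3.16, 2.05], [-2.99, -0.16], [-3.1, 3.1]. Speed limits (rad/s): [2.79, 2.79, 3.14, 3.14, 3.14, 3.14].

## Interface

Orientations are given as a unit quaternion [x, y, z, w].
In Python, from bench import readout, optics, workorder, nets gives the robot as it stands. The module is installed in compiled form; this text tells all that it offers.
- The arm moves only by the tool move_arm, never from a script. Its argument "steps" is a list of rows, each a list of 7 numbers: the opening, from -1 (shut) to 1 (fully open), so that 0 is half open, then the shift along the world's x, y, z in mm, then the turn, a rotation vector about the world's x, y, z in rad. In form: [[gripper, tx, ty, tz, wx, wy, wz], ...]. A call has 1 to 5 rows; each row is the pose to reach, as a shift and turn from the pose commanded when the call began; what a row does not reach only later rows make up. A row lasts 1/12 s, in which the tool goes at most 41.7 mm and 7.16 degrees, less where a joint would pass 70% of its speed; a pose out of reach is approached as far as the arm can. A call with a gripper value outside its range is refused whole. The fingers move at their own pace and stop on an object; the grip force is fixed at half the most. Time passes only in rows, so rows that repeat a pose let the fingers close. It gives the time, the measured TCP pose, the force and the opening at its end, in the units of the state.
- readout.read_state(): the state, without advancing time (a new reading comes with each control period).
- optics.get_image(name): name is "side" or "top" or "wrist"; returns a dict with "frame" (480x640x3 uint8, blue, green, red), "fx", "fy", "cx", "cy" (pixels), "rvec" (rotation vector, rad) and "tvec" (3), from world to camera coordinates, as OpenCV has them. Camera axes: x right, y down, z forward; pixel columns grow to the right and rows downward; lengths in mm; the calibration is good to about 2 mm. A picture is of the moment at which its call begins. There is no depth.
- workorder.job_done(): hands the job in, once; it reports no verdict.
Trained networks look in a picture, given as the dict that the camera call returned (one of the last four; its "shot" number tells which), for a name from the list of things; names that differ only in an ending like _2 or _b are one class to them, and where a whole thing is asked for, a point or a joint stands for the part that bears it (a point fixed in the world has none). Each returns a list of dicts, best first, with "conf" (0 to 1); they miss things now and then, are a little off and sometimes report something else, mostly with a low value. They report only what shows in the picture. A call takes as long as a camera call. They do not tell look-alikes from the thing itself.
- nets.silhouettes(name, picture): "region" (480x640 bool, what is visible of it) and "extent" ([left, top, right, bottom] in pixels, round what is visible of it).
- nets.tip_of(name, picture): "uv" ([column, row] in pixels: a listed point, or the origin of a listed thing).
The state is a dict: "clock": time; "joints": joint angles; "joint_vel": joint speeds; "joint_efforts": joint torques, N m; "position": TCP position; "ee_rot": TCP orientation; "contact_force": force on the tool from outside, world axes, zero at the start; "wrist_torque": the same for the moment, N m; "gripper_width": finger opening in mm.
Only numpy, scipy, OpenCV 4.12 (cv2) and the standard library are available. Lean on these libraries where they do the work, as an engineer would, in place of code of your own. Each camera call takes 0.05 s, during which the arm holds its last target.

## Task

Two steel locking clamps lie on the bench after a dissolution test. Set the one whose ratchet is locked shut down flat in the rectangular tray, and the one that stands open flat in the round dish. Lay them in, do not drop or throw them, and let go of both.

Things in the scene. Friction and masses are not known exactly. Their poses are not given: they have to be found in the camera images.
- shut_clamp_pivot (a point): Steel scissor-like locking clamp ratcheted SHUT: jaws touching, rings side by side. Lies flat, 150 mm long, 60 wide over the rings. Point: centre of its pivot block, 6 mm above the underside; x axis to the jaw tips (52 mm on; ring ends 98 mm behind), z up. Grip the block: 28 mm long (x), 16 wide (y), 12 high, tallest part; the rest is 6 high. About 60 g.
- open_clamp_pivot (a point): Steel locking clamp, same size, standing OPEN: jaws apart, rings spread in a V (95 to 120 mm over them). Point and axes as on the shut one: centre of the pivot block (28 x 16 x 12 mm, grip its 16 mm y width), x about midway between the jaws (tips 52 mm on, ring ends about 98 mm behind), z up. One half turns very stiffly on the block and stays put. About 60 g.
- tray: Rectangular open steel tray, fixed, 156 mm (its x) by 226 mm (its y, the long side), 22 mm high, walls and floor 3 mm thick, thin 6 mm flange round the foot. Origin: centre of the underside; the floor's upper face is 3 mm above it. A clamp laid along its y axis with the pivot at the centre fits with room to spare.
- dish: Round open steel dish, fixed, 232 mm across the rim, 22 mm high, wall 4 mm, floor 3 mm thick. Origin: centre of the underside. The open clamp fits any way round with its pivot near the centre, best with the middle of its length (23 mm from the pivot towards the rings) at the centre.
There are look-alikes about, which are no part of the job. Leave any pink look-alike of the part that bears open_clamp_pivot alone.

How it is judged:
By the outcome, as a careful person would: the job done as asked, in the order asked, and still so for the second after the job is handed in, with the robot touching nothing.
It also fails if it takes over 64 s, if anything falls off the work surface, if the arm or the gripper's body presses on something with over 40 N, if the wrist force passes 120 N, or if a joint passes its speed limit or range.

## Working session

There is one attempt and no reset: what is moved stays moved. The work goes in short steps, Python scripts to look and compute and a tool call to move; the robot and the scene stay as the last step left them, time stands still between calls to the robot, and variables do not carry over. Pictures are saved under pics/ and viewed, and the job is handed in when it is done.

Besides the shell and the picture viewer there is one more tool, called as name(argument=value, ...), one argument or row to a line, values as JSON. move_arm: Moves the arm, as the interface text tells. Its arguments: {"type":"object","properties":{"steps":{"type":"array","items":{"type":"array","items":{"type":"number"}}}},"required":["steps"]}

```bash
mkdir -p pics; cat > h.py <<'E'
import numpy as np, cv2
from bench import readout, optics, workorder, nets
def snap(n,fn=None):
    p=optics.get_image(n)
    if fn: cv2.imwrite('pics/'+fn,p['frame'])
    return p
def ray(p,uv,z):
    R=cv2.Rodrigues(np.array(p['rvec'],float))[0];t=np.array(p['tvec'],float).ravel()
    d=R.T@np.array([(uv[0]-p['cx'])/p['fx'],(uv[1]-p['cy'])/p['fy'],1]);c=-R.T@t
    return c+d*(z-c[2])/d[2]
def proj(p,X):
    K=np.array([[p['fx'],0,p['cx']],[0,p['fy'],p['cy']],[0,0,1.]])
    return cv2.projectPoints(np.array(X,float).reshape(-1,1,3),np.array(p['rvec'],float),np.array(p['tvec'],float),K,None)[0].reshape(-1,2)
E
python3 - <<'E'
from h import *
np.set_printoptions(precision=1,suppress=True)
for n in('top','side'):
    p=snap(n,n+'0.png')
    for k in('shut_clamp_pivot','open_clamp_pivot','tray','dish'):
        for d in nets.tip_of(k,p): print(n,k,round(d['conf'],2),np.array(d['uv']),ray(p,d['uv'],6 if 'clamp' in k else 0))
print(readout.read_state())
E
```

```text
top shut_clamp_pivot 0.73 [321.4 273. ] [443.7  11.7   6. ]
top shut_clamp_pivot 0.18 [509.4 222.9] [ 539.7 -343.3    6. ]
top open_clamp_pivot 0.89 [395.9 352.1] [ 297.1 -127.6    6. ]
top open_clamp_pivot 0.82 [359.3 164.5] [652.6 -60.4   6. ]
top open_clamp_pivot 0.64 [508.9 351.3] [ 300.3 -336.     6. ]
top tray 0.71 [154.2 265. ] [458.1 333.9   0. ]
top dish 0.58 [507.6 226.8] [ 532.9 -341.6    0. ]
side shut_clamp_pivot 0.85 [311.3 251.2] [446.3  13.1   6. ]
side open_clamp_pivot 0.97 [246.8 309.3] [ 293.6 -133.7    6. ]
side open_clamp_pivot 0.96 [398.6 265.5] [639.8 -54.3   6. ]
side open_clamp_pivot 0.74 [255.2 396.4] [ 306.  -339.3    6. ]
side tray 0.88 [302.8 161.5] [452.8 340.6   0. ]
side dish 0.92 [371.6 383. ] [ 532.8 -334.9    0. ]
{'clock': 0.5, 'joints': array([ 1.4,  0.4,  0. , -0. , -1.2, -0.3]), 'joint_vel': array([ 0., -0., -0.,  0.,  0., -0.]), 'joint_efforts': array([  0. , -39.2,  18.8,   4.2,  -0. ,  -0. ]), 'position': array([240.9, 576.6, 231.3]), 'ee_rot': array([ 1. , -0.2, -0. ,  0. ]), 'contact_force': array([-0. , -0.8, -0.5]), 'wrist_torque': array([0., 0., 0.]), 'gripper_width': 85.25594721810299}
```

View pics/top0.png

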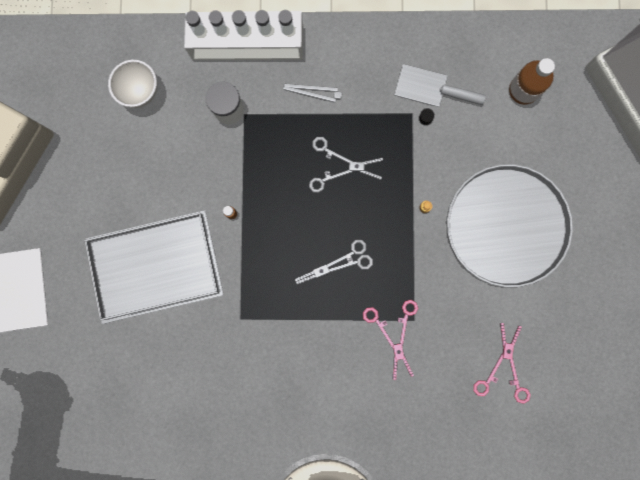

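View pics/side0.png

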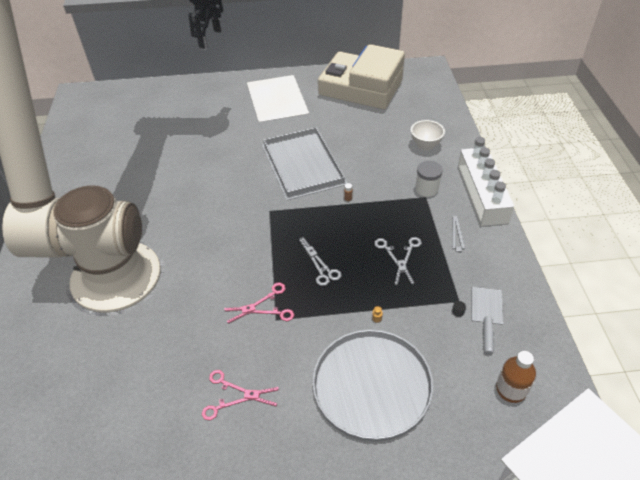

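The top view shows the steel shut clamp at (321,271) and the steel open clamp at (357,167). Two pink open look-alikes are at (398,352) and (508,351). The tray is at (154,266) and the dish at (509,225). I choose the two steel ones and check them in a close crop.

```bash
python3 - <<'E'
from h import *
p=snap('top'); f=p['frame']
c=cv2.resize(f[125:295,280:400],None,fx=3.5,fy=3.5,interpolation=cv2.INTER_CUBIC)
cv2.imwrite('pics/crop1.png',c)
R=cv2.Rodrigues(np.array(p['rvec']))[0]; print('cam',-R.T@p['tvec'])
q=snap('side')
for P,n in((p,'top'),(q,'side')):
  for k in('shut_clamp_pivot','open_clamp_pivot','tray','dish'):
    for d in nets.silhouettes(k,P):
        m=d['region'].astype(np.uint8)
        if m.sum()<20: continue
        cs,_=cv2.findContours(m,0,1); c=max(cs,key=cv2.contourArea)
        pts=np.array([ray(P,u,4 if 'clamp' in k else 22)[:2] for u in c[:,0]],np.float32)
        r=cv2.minAreaRect(pts); ys,xs=np.nonzero(m)
        print(n,k,round(d['conf'],2),np.round(d['extent']),'cen',xs.mean().round(),ys.mean().round(),'rect',np.round(r[0]),np.round(r[1]),round(r[2],1))
E
```

```text
cam [ 408.03917735  -11.17528211 1070.15789031]
top shut_clamp_pivot 0.61 [298. 241. 375. 283.] cen 339.0 264.0 rect [468.  -9.] [ 56. 148.] 12.0
top open_clamp_pivot 0.89 [477. 325. 531. 399.] cen 505.0 368.0 rect [ 282. -330.] [104. 137.] 81.4
top open_clamp_pivot 0.6 [361. 302. 419. 376.] cen 395.0 333.0 rect [ 319. -129.] [137. 104.] 10.4
top tray 0.6 [ 87. 211. 224. 324.] cen 154.0 266.0 rect [456. 328.] [167. 237.] 13.2
top dish 0.92 [449. 160. 571. 289.] cen 510.0 225.0 rect [ 535. -337.] [229. 229.] 89.0
side shut_clamp_pivot 0.69 [301. 236. 340. 290.] cen 319.0 264.0 rect [444. -17.] [ 56. 152.] 31.9
side open_clamp_pivot 0.94 [230. 285. 293. 318.] cen 258.0 307.0 rect [ 318. -128.] [128.  98.] 9.7
side open_clamp_pivot 0.81 [202. 372. 278. 418.] cen 238.0 396.0 rect [ 279. -332.] [103. 135.] 80.7
side open_clamp_pivot 0.67 [375. 238. 425. 282.] cen 400.0 255.0 rect [658. -34.] [144.  52.] 67.9
side tray 0.98 [263. 127. 343. 200.] cen 302.0 163.0 rect [449. 317.] [171. 261.] 13.4
side tray 0.69 [374. 238. 422. 282.] cen 400.0 256.0 rect [640. -51.] [132. 105.] 83.0
side dish 0.84 [313. 330. 434. 444.] cen 372.0 385.0 rect [ 531. -343.] [230. 233.] 26.3
```

View pics/crop1.png

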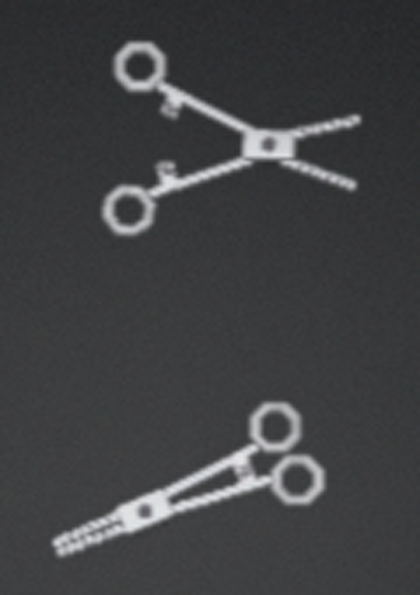

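```bash
python3 - <<'E'
from h import *
from scipy.spatial.transform import Rotation as Ro
p=snap('top');np.set_printoptions(precision=2,suppress=True)
def W(cu,z=6): return ray(p,(np.array(cu)+.5)/3.5-.5+np.array([280,125]),z)
def ang(a,b): d=b-a; return np.degrees(np.arctan2(d[1],d[0]))
s=W((146,511),12); t=W((60,548),3); r=W((287,453),3)
print('shut',s,t,r,'len',np.linalg.norm(t-r),ang(s,t),ang(r,t))
o=W((268,146),12); t=W((355.5,152),3); r=W((134,137.5),3)
print('open',o,t,r,ang(r,t))
# tray: rim corners
g=cv2.cvtColor(p['frame'],6)
cv2.imwrite('pics/tray.png',cv2.resize(p['frame'][200:335,75:235],None,fx=5,fy=4.4))
cv2.imwrite('pics/tray.png',cv2.resize(p['frame'][200:335,75:235],None,fx=4.4,fy=4.4,interpolation=2))
m=Ro.from_quat(readout.read_state()['ee_rot']).as_matrix();print(m)
E
```

```text
shut [447.96  11.72  12.  ] [428.07  58.51   3.  ] [480.06 -64.57   3.  ] len 133.61678741518276 113.03164625811672 112.90048728699462
open [647.59 -54.21  12.  ] [ 646.17 -102.65    3.  ] [654.57  19.36   3.  ] -93.93960179444872
[[ 0.92 -0.39 -0.  ]
 [-0.39 -0.92 -0.  ]
 [ 0.    0.   -1.  ]]
```

View pics/tray.png

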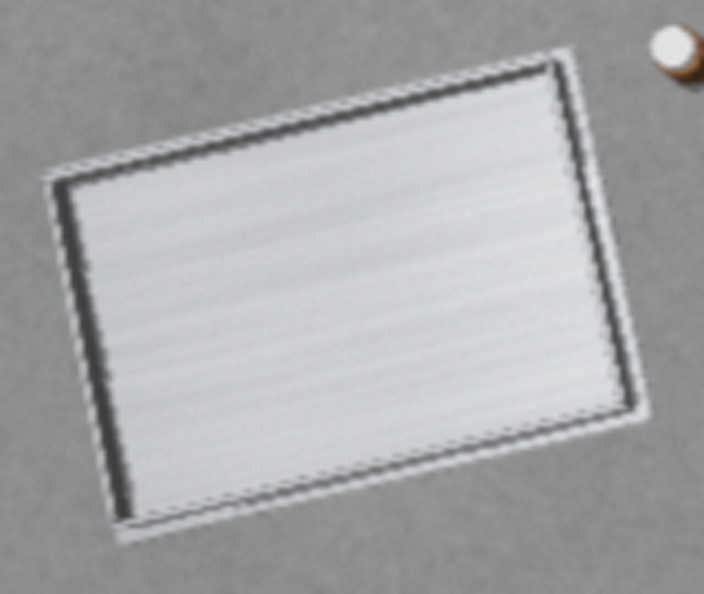

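move_arm(
  steps=[
    [0.3,14,-38,-5,0,0,-0.1],
    [0.3,28,-76,-10,0,0,-0.2],
    [0.3,42,-114,-15,0,0,-0.3],
    [0.3,56,-152,-20,0,0,-0.4],
    [0.3,70,-190,-25,0,0,-0.5],
  ],
)

```text
clock: 1.47
position: [311.2, 384.9, 206.2]
ee_rot: [0.9, -0.435, 0.0, -0.0]
contact_force: [-0.1, -0.8, 0.3]
gripper_width: 55.5
```

move_arm(
  steps=[
    [0.3,14,-38,-5,0,0,-0.1],
    [0.3,28,-76,-10,0,0,-0.2],
    [0.3,42,-114,-15,0,0,-0.268],
    [0.3,56,-152,-20,0,0,-0.268],
    [0.3,70,-190,-25,0,0,-0.268],
  ],
)

```text
clock: 1.88
position: [381.2, 194.9, 181.6]
ee_rot: [0.836, -0.549, 0.0, -0.001]
contact_force: [1.1, 0.1, -0.1]
gripper_width: 55.6
```

move_arm(
  steps=[
    [0.3,14,-38,-5,0,0,0],
    [0.3,28,-76,-10,0,0,0],
    [0.3,42,-114,-15,0,0,0],
    [0.3,55,-150,-20,0,0,0],
    [0.3,67,-185,-25,0,0,0],
  ],
)

```text
clock: 2.3
position: [448.5, 9.7, 156.6]
ee_rot: [0.835, -0.55, 0.0, -0.001]
contact_force: [-0.1, 0.3, -0.4]
gripper_width: 55.2
```

```bash
python3 - <<'E'
from h import *
from scipy.spatial.transform import Rotation as Ro
np.set_printoptions(precision=2,suppress=True)
w=snap('wrist','w1.png')
s=readout.read_state();print(s['position'],Ro.from_quat(s['ee_rot']).as_matrix(),s['joints'],s['gripper_width'],s['clock'])
for d in nets.tip_of('shut_clamp_pivot',w): print(d['conf'],d['uv'],ray(w,d['uv'],12))
p=snap('top')
cs=[((a+.5)/4.4-.5+75,(b+.5)/4.4-.5+200) for a,b in((55,182),(555,60),(633,408),(122,520))]
X=np.array([ray(p,c,22) for c in cs])
print(X, X.mean(0)); 
for i,j in((0,1),(3,2),(0,3),(1,2)): d=X[j]-X[i]; print(np.linalg.norm(d),np.degrees(np.arctan2(d[1],d[0])))
E
```

```text
[448.87   5.41 155.37] [[ 0.39 -0.92 -0.  ]
 [-0.92 -0.39 -0.  ]
 [ 0.    0.   -1.  ]] [ 0.38  0.16 -0.52  0.   -0.89  0.02] 55.466427974053026 2.35
0.58 [321.7, 219.7] [448.45   9.4   12.  ]
[[502.28 456.93  22.  ]
 [555.53 240.76  22.  ]
 [406.33 203.79  22.  ]
 [357.77 421.76  22.  ]] [455.48 330.81  22.  ]
222.62504507457405 -76.16124603330657
223.30878036472598 -77.4404370144321
148.73029785714706 -166.32241967038368
153.71505118029972 -166.08308104198264
```

View pics/w1.png

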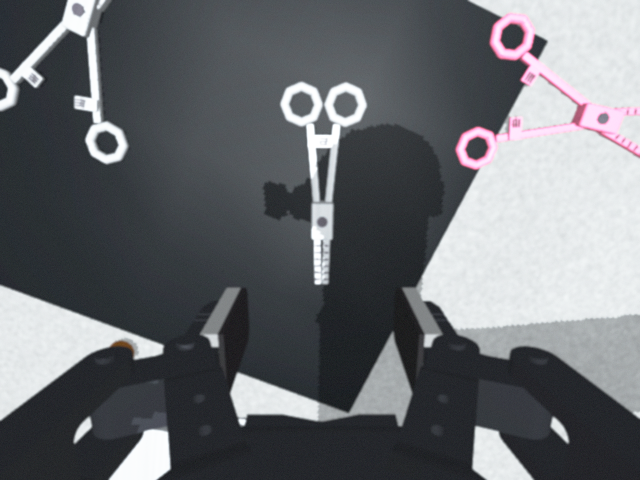

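```bash
cat > look.py <<'E'
from h import *
import sys
from scipy.spatial.transform import Rotation as Ro
np.set_printoptions(precision=2,suppress=True)
k,fn=sys.argv[1:3]
for i in range(2): w=snap('wrist',fn)
s=readout.read_state();m=Ro.from_quat(s['ee_rot']).as_matrix()
print(s['position'],'xang',np.degrees(np.arctan2(m[1,0],m[0,0])),s['gripper_width'],s['clock'],s['joint_vel'],s['contact_force'])
for d in nets.tip_of(k,w): print(d['conf'],d['uv'],ray(w,d['uv'],12))
E
python3 look.py shut_clamp_pivot w2.png
python3 - <<'E'
import cv2
f=cv2.imread('pics/w2.png');cv2.imwrite('pics/w2c.png',cv2.resize(f[70:300,240:400],None,fx=2.6,fy=2.6,interpolation=2))
E
```

```text
[448.03  11.53 156.42] xang -66.7293513505083 55.38895867089022 2.55 [ 0.04 -0.01 -0.   -0.   -0.    0.  ] [ 0.3  -0.4   0.31]
0.82 [317.6, 217.7] [451.19   9.93  12.  ]
```

View pics/w2c.png

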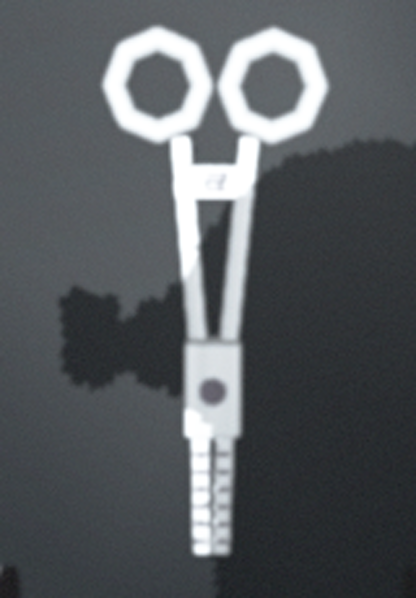

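```bash
python3 - <<'E'
from h import *
w=snap('wrist')
f=lambda a,b:((a+.5)/2.6-.5+240,(b+.5)/2.6-.5+70)
c=ray(w,f(212,391),12);t=ray(w,f(211,550),3);r=ray(w,f(215,85),3)
print(c,t,r,np.degrees(np.arctan2(*(t-r)[1::-1])),readout.read_state()['position'])
E
```

```text
[448.02076321  12.24386448  12.        ] [427.52101151  60.39197421   3.        ] [480.31367375 -64.47117267   3.        ] 112.91884530170812 [447.95858355  12.57886366 156.6206464 ]
```

move_arm(
  steps=[
    [0.0,0,0,-40,0,0,0],
    [-0.2,0,0,-75,0,0,0],
    [-0.2,0,0,-105,0,0,0],
    [-0.2,0,0,-125,0,0,0],
    [-0.2,0,0,-135,0,0,0],
  ],
)

```text
clock: 3.07
position: [446.3, 12.6, 19.1]
ee_rot: [0.836, -0.548, -0.001, 0.002]
contact_force: [0.2, -0.9, -0.3]
gripper_width: 34.4
```

move_arm(
  steps=[
    [-0.2,0,0,-8,0,0,0],
    [-0.2,0,0,-14,0,0,0],
    [-0.2,0,0,-17,0,0,0],
    [-0.2,0,0,-17,0,0,0],
    [-0.2,0,0,-17,0,0,0],
  ],
)

```text
clock: 3.48
position: [448.4, 12.1, 4.9]
ee_rot: [0.836, -0.549, 0.0, -0.001]
contact_force: [-0.0, -0.6, 1.7]
gripper_width: 34.6
```

move_arm(
  steps=[
    [-0.5,0,0,0,0,0,0],
    [-1,0,0,0,0,0,0],
    [-1,0,0,0,0,0,0],
    [-1,0,0,0,0,0,0],
    [-1,0,0,0,0,0,0],
  ],
)

```text
clock: 3.9
position: [448.5, 11.9, 5.3]
ee_rot: [0.835, -0.55, 0.001, -0.001]
contact_force: [-1.9, 0.8, 6.5]
gripper_width: 13.8
```

move_arm(
  steps=[
    [-1,0,0,0,0,0,0],
    [-1,0,0,0,0,0,0],
    [-1,0,0,10,0,0,0],
    [-1,0,0,25,0,0,0],
    [-1,0,0,45,0,0,0],
  ],
)

```text
clock: 4.32
position: [446.9, 11.2, 49.1]
ee_rot: [0.835, -0.55, -0.001, 0.001]
contact_force: [-0.4, 0.3, -0.3]
gripper_width: 13.7
```

```bash
python3 look.py shut_clamp_pivot w3.png
```

```text
[450.    12.3   51.89] xang -66.65016615441033 13.844754503375505 4.4167 [ 0.    0.04 -0.04 -0.02  0.04 -0.  ] [ 0.47 -0.34 -0.27]
0.88 [319.7, 305.3] [443.25  30.18  12.  ]
```

View pics/w3.png

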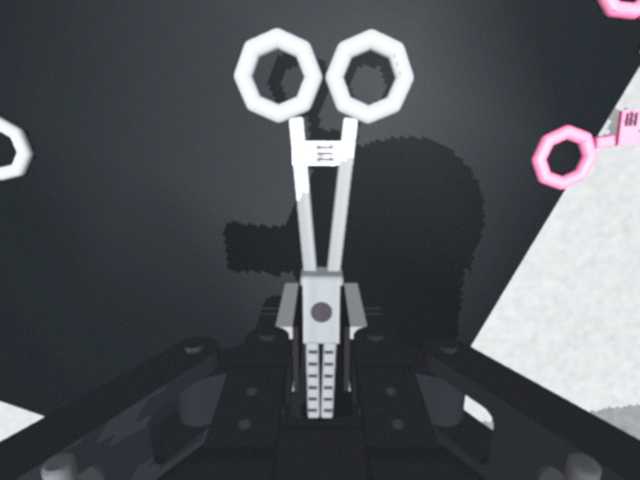

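move_arm(
  steps=[
    [-1,0,0,35,0,0,0],
    [-1,0,25,50,0,0,0],
    [-1,0,60,50,0,0,0],
    [-1,0,95,50,0,0,-0.05],
    [-1,0,130,50,0,0,-0.1],
  ],
)

```text
clock: 4.88
position: [447.3, 142.6, 98.9]
ee_rot: [0.806, -0.592, -0.0, 0.0]
contact_force: [0.8, 0.1, -0.1]
gripper_width: 13.7
```

move_arm(
  steps=[
    [-1,1,35,0,0,0,-0.04],
    [-1,2,70,0,0,0,-0.07],
    [-1,3,105,0,0,0,-0.07],
    [-1,3,140,0,0,0,-0.07],
    [-1,3,170,0,0,0,-0.07],
  ],
)

```text
clock: 5.3
position: [450.3, 313.5, 98.1]
ee_rot: [0.786, -0.618, -0.0, 0.001]
contact_force: [0.4, -1.1, -0.2]
gripper_width: 13.7
```

move_arm(
  steps=[
    [-1,0,20,0,0,0,0],
    [-1,0,33,0,0,0,0],
    [-1,0,38,0,0,0,0],
    [-1,0,38,0,0,0,0],
    [-1,0,38,0,0,0,0],
  ],
)

```text
clock: 5.72
position: [450.5, 348.4, 98.7]
ee_rot: [0.785, -0.619, -0.0, 0.001]
contact_force: [0.0, 0.1, -0.7]
gripper_width: 13.7
```

```bash
python3 look.py shut_clamp_pivot w4.png; python3 -c "
from h import *
p=snap('top','t4.png')"
```

```text
[450.78 348.17  99.15] xang -76.50306786628701 13.738898489723319 5.8167 [-0.   -0.01  0.    0.    0.   -0.  ] [ 0.13  0.72 -0.41]
0.78 [320.7, 303.9] [441.54 387.47  12.  ]
```

View pics/w4.png

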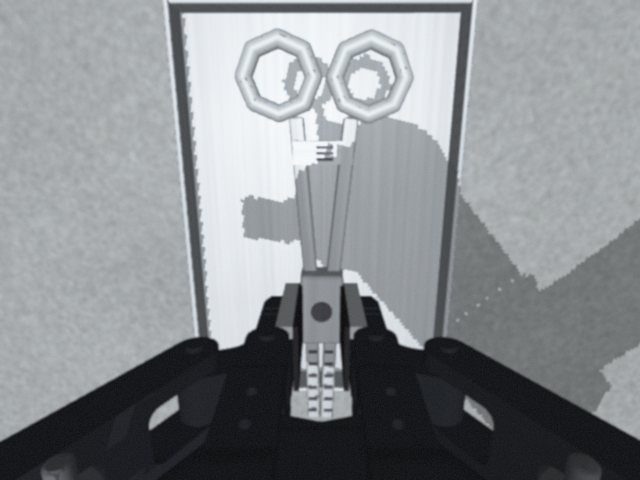

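View pics/t4.png

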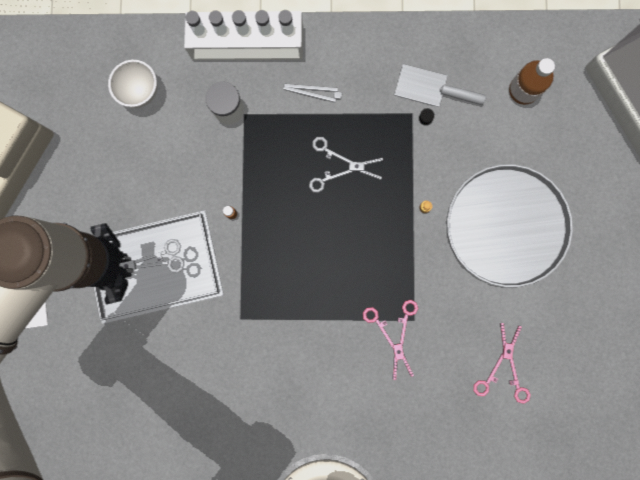

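move_arm(
  steps=[
    [-1,0,0,-30,0,0,0],
    [-1,0,0,-55,0,0,0],
    [-1,0,0,-72,0,0,0],
    [-1,0,0,-80,0,0,0],
    [-1,0,0,-84,0,0,0],
  ],
)

```text
clock: 6.33
position: [450.7, 348.6, 14.2]
ee_rot: [0.786, -0.619, 0.0, 0.001]
contact_force: [-0.0, 0.3, 0.2]
gripper_width: 13.9
```

move_arm(
  steps=[
    [-1,0,0,-2,0,0,0],
    [-1,0,0,-4,0,0,0],
    [-1,0,0,-5,0,0,0],
    [-1,0,0,-5,0,0,0],
    [-1,0,0,-5,0,0,0],
  ],
)

```text
clock: 6.75
position: [451.2, 350.1, 11.0]
ee_rot: [0.786, -0.619, -0.0, -0.001]
contact_force: [-0.3, -0.4, -0.3]
gripper_width: 13.5
```

move_arm(
  steps=[
    [-1,0,0,-1,0,0,0],
    [-1,0,0,-1,0,0,0],
    [-1,0,0,-2,0,0,0],
    [-1,0,0,-2,0,0,0],
    [-1,0,0,-2,0,0,0],
  ],
)

```text
clock: 7.17
position: [451.0, 349.8, 8.4]
ee_rot: [0.786, -0.619, 0.0, -0.0]
contact_force: [-0.3, -0.1, 0.5]
gripper_width: 13.9
```

move_arm(
  steps=[
    [-1,0,0,-1,0,0,0],
    [-1,0,0,-1,0,0,0],
    [-1,0,0,-1,0,0,0],
  ],
)

```text
clock: 7.42
position: [451.0, 349.8, 8.3]
ee_rot: [0.786, -0.618, 0.0, -0.0]
contact_force: [-2.2, -0.6, 6.7]
gripper_width: 13.5
```

Contact felt; now let go gently.

move_arm(
  steps=[
    [-0.7,0,0,0,0,0,0],
    [-0.5,0,0,0,0,0,0],
    [-0.2,0,0,0,0,0,0],
    [0,0,0,0,0,0,0],
    [0,0,0,0,0,0,0],
  ],
)

```text
clock: 7.83
position: [450.9, 349.6, 7.1]
ee_rot: [0.786, -0.619, -0.0, 0.0]
contact_force: [0.7, -0.7, -0.1]
gripper_width: 42.8
```

move_arm(
  steps=[
    [0,0,0,15,0,0,0],
    [0,0,0,45,0,0,0],
    [0,0,0,80,0,0,0],
    [0,0,0,115,0,0,0],
    [0.2,0,0,145,0,0,0],
  ],
)

```text
clock: 8.25
position: [451.2, 349.8, 154.5]
ee_rot: [0.786, -0.618, 0.0, -0.001]
contact_force: [1.1, 0.6, 0.1]
gripper_width: 51.1
```

```bash
python3 look.py shut_clamp_pivot w5.png
```

```text
[453.46 352.27 158.37] xang -76.35345238791504 51.11022484225011 8.35 [-0.    0.06 -0.08 -0.04  0.05  0.  ] [0.03 0.84 0.38]
0.59 [328.0, 213.2] [451.59 348.55  12.  ]
```

View pics/w5.png

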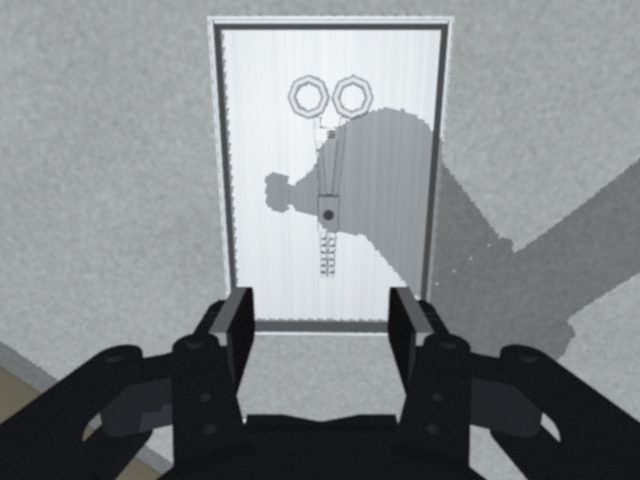

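The shut clamp lies flat and centred in the tray (pivot at (328,214)). Now the open steel clamp.

move_arm(
  steps=[
    [0.2,16,-34,0,0,0,-0.05],
    [0.2,32,-68,0,0,0,-0.1],
    [0.2,48,-102,0,0,0,-0.15],
    [0.2,64,-136,0,0,0,-0.2],
    [0.2,80,-170,0,0,0,-0.25],
  ],
)

```text
clock: 8.82
position: [530.5, 177.7, 150.6]
ee_rot: [-0.702, 0.712, 0.0, -0.001]
contact_force: [1.0, 0.8, 0.2]
gripper_width: 50.9
```

move_arm(
  steps=[
    [0.2,16,-34,0,0,0,-0.05],
    [0.2,32,-68,0,0,0,-0.05],
    [0.2,48,-102,0,0,0,-0.05],
    [0.2,64,-136,0,0,0,-0.05],
    [0.2,80,-170,0,0,0,-0.05],
  ],
)

```text
clock: 9.23
position: [610.5, 7.7, 150.4]
ee_rot: [-0.684, 0.729, 0.001, -0.001]
contact_force: [0.2, 1.3, -0.1]
gripper_width: 51.3
```

move_arm(
  steps=[
    [0.2,16,-30,0,0,0,0],
    [0.2,28,-54,0,0,0,0],
    [0.2,36,-64,0,0,0,0],
    [0.2,36,-64,0,0,0,0],
    [0.2,36,-64,0,0,0,0],
  ],
)

```text
clock: 9.65
position: [646.2, -54.5, 150.5]
ee_rot: [-0.684, 0.729, 0.001, -0.001]
contact_force: [-0.3, 0.5, -0.7]
gripper_width: 51.1
```

```bash
python3 look.py open_clamp_pivot w6.png;python3 - <<'E'
import cv2
f=cv2.imread('pics/w6.png');cv2.imwrite('pics/w6c.png',cv2.resize(f[50:330,180:460],None,fx=2.1,fy=2.1,interpolation=2))
E
```

```text
[646.14 -53.26 151.5 ] xang -93.55273052008256 51.396877968411914 9.75 [ 0.01 -0.01  0.    0.   -0.    0.  ] [-0.46  1.16  0.18]
0.82 [315.6, 217.2] [649.78 -57.24  12.  ]
```

View pics/w6c.png

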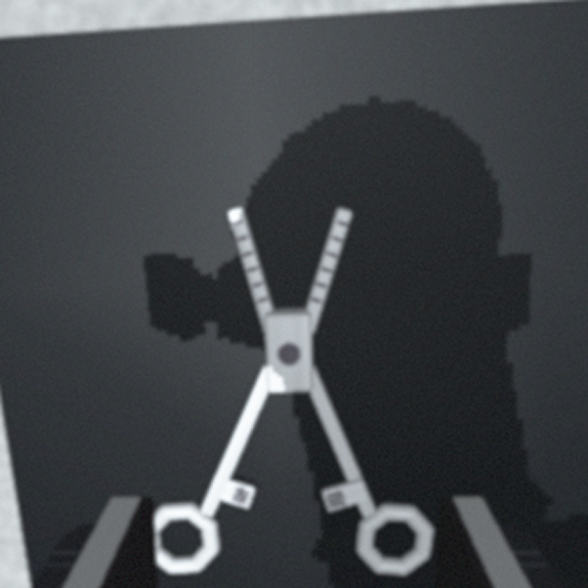

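```bash
python3 - <<'E'
from h import *
w=snap('wrist')
f=lambda a,b:((a+.5)/2.1-.5+180,(b+.5)/2.1-.5+50)
c=ray(w,f(289,352.5),12)
t=ray(w,f(289.5,212),3);r=ray(w,f(290,539),3);a=ray(w,f(289.5,311),12);b=ray(w,f(289,391),12)
print(c,t,r,np.degrees(np.arctan2(*(t-r)[1::-1])),np.degrees(np.arctan2(*(a-b)[1::-1])),readout.read_state()['position'])
p=snap('top')
d=max(nets.silhouettes('dish',p),key=lambda d:d['conf'])
cs,_=cv2.findContours(d['region'].astype(np.uint8),0,1);q=max(cs,key=cv2.contourArea)
e=cv2.fitEllipse(q);print(e,ray(p,e[0],11))
g=p['frame'][150:300,435:585];cv2.imwrite('pics/dish.png',cv2.resize(g,None,fx=4,fy=4,interpolation=2))
E
```

```text
[648.91320112 -55.9555849   12.        ] [ 645.81351787 -102.98143262    3.        ] [653.35019941  18.92972904   3.        ] -93.53758572515466 -93.9807700923047 [646.40728885 -52.95422842 152.19444494]
((509.7528076171875, 225.14195251464844), (121.23426818847656, 125.1368179321289), 107.72635650634766) [ 534.7912673  -342.29115991   11.        ]
```

View pics/dish.png

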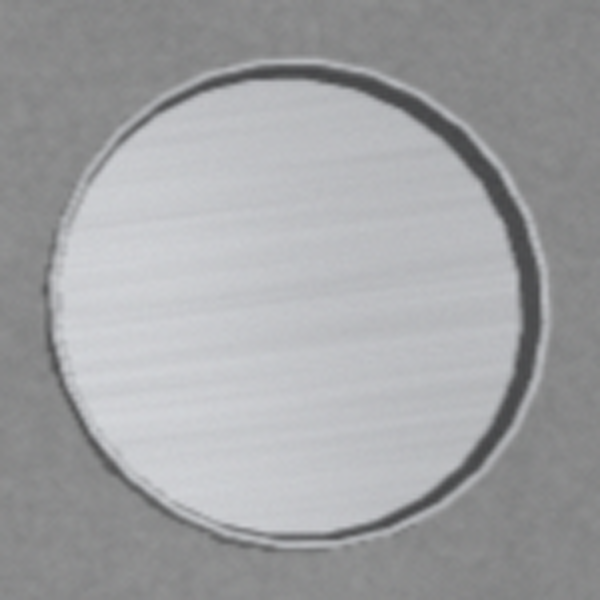

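move_arm(
  steps=[
    [0.0,2,-2,-40,0,0,0],
    [-0.2,2,-2,-75,0,0,0],
    [-0.2,2,-2,-105,0,0,0],
    [-0.2,2,-2,-122,0,0,0],
    [-0.2,2,-2,-130,0,0,0],
  ],
)

```text
clock: 10.37
position: [646.7, -55.8, 19.1]
ee_rot: [-0.685, 0.729, 0.002, -0.002]
contact_force: [-0.3, 0.1, -0.3]
gripper_width: 34.1
```

move_arm(
  steps=[
    [-0.2,0,0,-8,0,0,0],
    [-0.2,0,0,-14,0,0,0],
    [-0.2,0,0,-16,0,0,0],
    [-0.2,0,0,-16,0,0,0],
    [-0.2,0,0,-16,0,0,0],
  ],
)

```text
clock: 10.78
position: [649.7, -56.2, 7.5]
ee_rot: [-0.685, 0.729, -0.001, 0.001]
contact_force: [-0.3, 0.3, 0.3]
gripper_width: 34.5
```

```bash
python3 look.py open_clamp_pivot w7.png
```

```text
[649.65 -56.25   7.46] xang -93.6020208984135 33.894847170874655 10.8833 [-0.  0. -0. -0.  0. -0.] [-0.27 -0.14 -0.44]
0.71 [326.1, 303.9] [648.07 -59.18  12.  ]
```

View pics/w7.png

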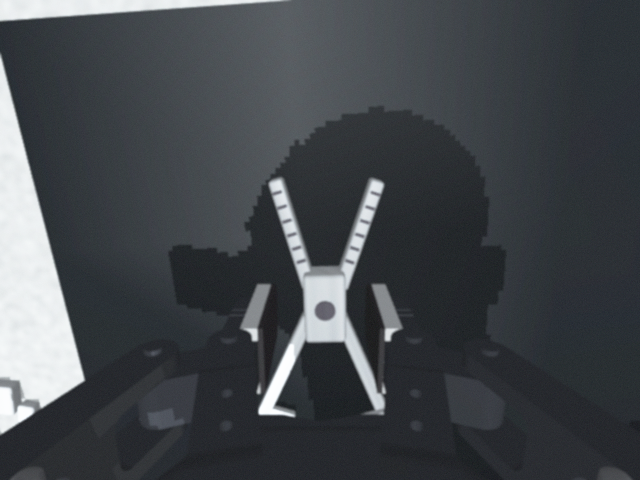

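move_arm(
  steps=[
    [-0.3,0,0,-2.5,0,0,0],
    [-0.5,0,0,-2.5,0,0,0],
    [-0.7,0,0,-2.5,0,0,0],
    [-1,0,0,-2.5,0,0,0],
    [-1,0,0,-2.5,0,0,0],
  ],
)

```text
clock: 11.35
position: [649.2, -56.4, 4.1]
ee_rot: [-0.685, 0.729, -0.0, 0.0]
contact_force: [-1.1, -0.1, 2.2]
gripper_width: 14.3
```

move_arm(
  steps=[
    [-1,0,0,0,0,0,0],
    [-1,0,0,0,0,0,0],
    [-1,0,0,10,0,0,0],
    [-1,0,0,25,0,0,0],
    [-1,0,0,45,0,0,0],
  ],
)

```text
clock: 11.77
position: [647.5, -56.4, 47.8]
ee_rot: [-0.684, 0.729, 0.001, -0.002]
contact_force: [0.0, 0.8, -0.0]
gripper_width: 14.3
```

```bash
python3 look.py open_clamp_pivot w8.png
```

```text
[651.35 -56.15  52.65] xang -93.55923171062426 14.110889279847402 11.8667 [-0.    0.03 -0.04 -0.02  0.03  0.  ] [ 1.47 -0.08  0.46]
0.6 [321.4, 308.2] [652.77 -35.11  12.  ]
```

View pics/w8.png

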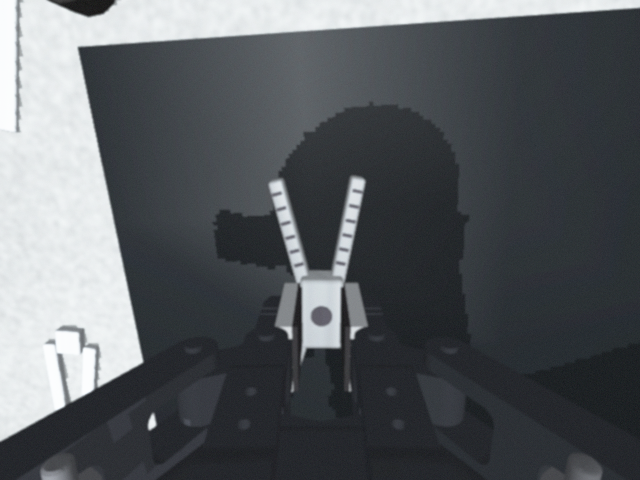

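```bash
python3 - <<'E'
from h import *
p=snap('side')
X=proj(p,[650,-56,55])[0];print(X)
x,y=map(int,X);cv2.imwrite('pics/s9.png',cv2.resize(p['frame'][y-70:y+60,x-80:x+80],None,fx=4.5,fy=4.5,interpolation=2))
E
```

```text
[404.8878775 251.6457596]
```

View pics/s9.png

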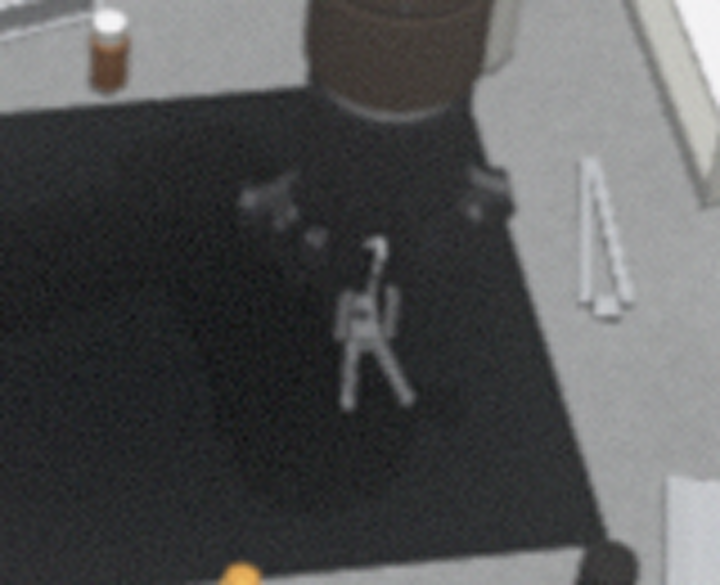

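move_arm(
  steps=[
    [-1,0,0,35,0,0,0],
    [-1,0,0,65,0,0,0],
    [-1,-10,-26,70,0,0,0],
    [-1,-23,-60,70,0,0,0],
    [-1,-36,-94,70,0,0,0],
  ],
)

```text
clock: 12.38
position: [612.3, -150.3, 118.5]
ee_rot: [-0.685, 0.728, 0.0, 0.0]
contact_force: [-0.3, -0.3, -0.6]
gripper_width: 14.1
```

move_arm(
  steps=[
    [-1,-13,-34,0,0,0,0],
    [-1,-26,-68,0,0,0,0],
    [-1,-39,-102,0,0,0,0],
    [-1,-52,-136,0,0,0,0],
    [-1,-65,-168,0,0,0,0],
  ],
)

```text
clock: 12.8
position: [546.2, -319.6, 117.4]
ee_rot: [-0.684, 0.729, 0.001, -0.001]
contact_force: [0.7, 0.2, -0.0]
gripper_width: 14.2
```

move_arm(
  steps=[
    [-1,-9,-22,0,0,0,0],
    [-1,-15,-37,0,0,0,0],
    [-1,-17,-43,0,0,0,0],
    [-1,-17,-43,0,0,0,0],
    [-1,-17,-43,0,0,0,0],
  ],
)

```text
clock: 13.22
position: [530.7, -360.8, 118.0]
ee_rot: [-0.684, 0.729, 0.001, -0.0]
contact_force: [0.4, -0.2, -0.5]
gripper_width: 14.4
```

```bash
python3 look.py open_clamp_pivot w10.png; python3 -c "
from h import *
p=snap('top'); cv2.imwrite('pics/t10.png',cv2.resize(p['frame'][130:310,420:600],None,fx=3.3,fy=3.3,interpolation=2))"
```

```text
[ 531.33 -360.16  118.45] xang -93.53295104359809 14.387624722742745 13.3167 [ 0.01 -0.    0.    0.   -0.    0.  ] [ 0.76  0.24 -0.42]
0.74 [323.7, 306.1] [ 532.7  -308.92   12.  ]
```

View pics/w10.png

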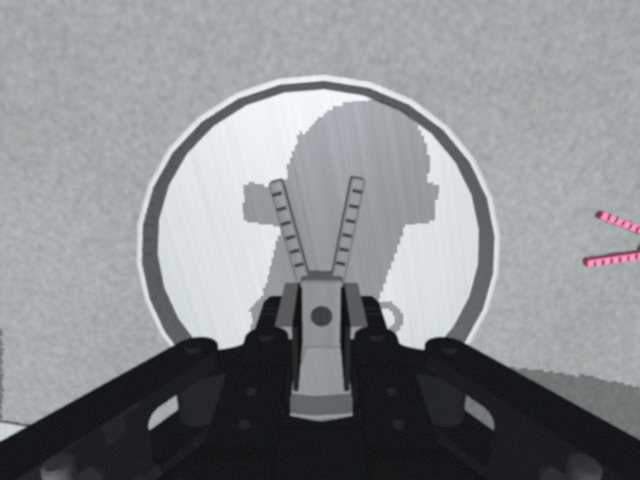

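View pics/t10.png

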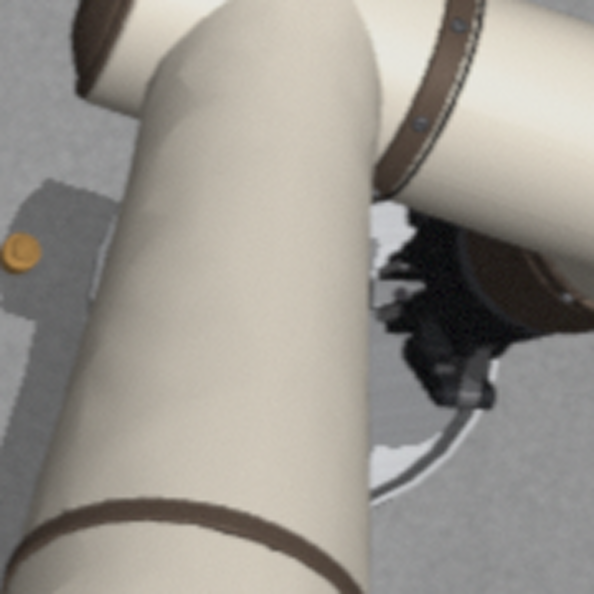

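move_arm(
  steps=[
    [-1,0,0,-35,0,0,0],
    [-1,0,0,-65,0,0,0],
    [-1,0,0,-90,0,0,0],
    [-1,0,0,-100,0,0,0],
    [-1,0,0,-104,0,0,0],
  ],
)

```text
clock: 13.83
position: [530.1, -360.2, 12.7]
ee_rot: [-0.685, 0.729, 0.002, -0.001]
contact_force: [0.0, -0.6, -0.9]
gripper_width: 14.1
```

move_arm(
  steps=[
    [-1,0,0,-2,0,0,0],
    [-1,0,0,-4,0,0,0],
    [-1,0,0,-5,0,0,0],
    [-1,0,0,-5,0,0,0],
    [-1,0,0,-5,0,0,0],
  ],
)

```text
clock: 14.25
position: [531.5, -361.6, 11.0]
ee_rot: [-0.684, 0.729, -0.001, 0.0]
contact_force: [-0.0, 0.5, -0.9]
gripper_width: 13.8
```

move_arm(
  steps=[
    [-1,0,0,-1,0,0,0],
    [-1,0,0,-1,0,0,0],
    [-1,0,0,-1,0,0,0],
  ],
)

```text
clock: 14.5
position: [530.9, -361.4, 9.0]
ee_rot: [-0.684, 0.729, -0.0, 0.0]
contact_force: [-0.4, -0.3, 0.0]
gripper_width: 14.2
```

move_arm(
  steps=[
    [-1,0,0,-1,0,0,0],
    [-1,0,0,-1,0,0,0],
    [-1,0,0,-1,0,0,0],
  ],
)

```text
clock: 14.75
position: [530.8, -361.3, 7.7]
ee_rot: [-0.684, 0.729, 0.0, -0.0]
contact_force: [0.2, -0.2, -0.2]
gripper_width: 14.3
```

move_arm(
  steps=[
    [-1,0,0,-1,0,0,0],
    [-1,0,0,-1,0,0,0],
    [-1,0,0,-1,0,0,0],
  ],
)

```text
clock: 15.0
position: [531.1, -361.4, 7.1]
ee_rot: [-0.685, 0.729, -0.0, 0.0]
contact_force: [0.0, 0.4, 1.4]
gripper_width: 14.2
```

Contact is starting at the expected height; release.

move_arm(
  steps=[
    [-0.7,0,0,-0.5,0,0,0],
    [-0.5,0,0,0,0,0,0],
    [-0.2,0,0,0,0,0,0],
    [0,0,0,0,0,0,0],
    [0,0,0,0,0,0,0],
  ],
)

```text
clock: 15.42
position: [530.9, -361.3, 6.6]
ee_rot: [-0.684, 0.729, 0.0, -0.0]
contact_force: [0.3, -0.0, 0.8]
gripper_width: 42.7
```

move_arm(
  steps=[
    [0,0,0,15,0,0,0],
    [0,0,0,45,0,0,0],
    [0,0,0,80,0,0,0],
    [0,0,0,115,0,0,0],
    [0.2,0,0,150,0,0,0],
  ],
)

```text
clock: 15.83
position: [530.6, -361.2, 158.0]
ee_rot: [-0.684, 0.729, 0.0, -0.0]
contact_force: [0.8, -0.1, -0.1]
gripper_width: 50.9
```

```bash
python3 look.py open_clamp_pivot w11.png
```

```text
[ 534.49 -363.36  164.46] xang -93.53959756568719 51.12230635126348 15.9333 [-0.    0.06 -0.09 -0.05  0.05  0.  ] [0.26 0.39 0.94]
0.68 [328.9, 220.3] [ 530.81 -361.72   12.  ]
0.62 [620.8, 230.5] [ 307.97 -340.77   12.  ]
```

View pics/w11.png

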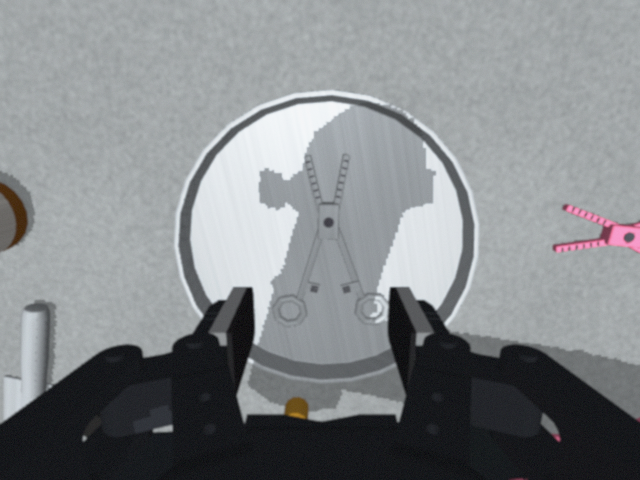

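move_arm(
  steps=[
    [0.2,-5,38,10,0,0,0],
    [0.2,-10,76,20,0,0,0],
    [0.2,-15,114,30,0,0,0],
    [0.2,-20,152,30,0,0,0],
    [0.2,-25,190,30,0,0,0],
  ],
)

```text
clock: 16.4
position: [505.0, -169.7, 186.0]
ee_rot: [-0.684, 0.729, 0.001, -0.0]
contact_force: [0.7, 0.6, 0.4]
gripper_width: 51.0
```

move_arm(
  steps=[
    [0.2,-5,38,0,0,0,0],
    [0.2,-10,76,0,0,0,0],
    [0.2,-15,114,0,0,0,0],
    [0.2,-20,152,0,0,0,0],
    [0.2,-20,152,0,0,0,0],
  ],
)

```text
clock: 16.82
position: [484.6, -14.7, 185.8]
ee_rot: [-0.687, 0.727, 0.001, -0.0]
contact_force: [0.2, 0.2, -0.0]
gripper_width: 51.5
```

```bash
python3 - <<'E'
from h import *
p=snap('top','t12.png');cv2.imwrite('pics/t12c.png',cv2.resize(p['frame'][160:292,445:577],None,fx=4.5,fy=4.5,interpolation=2))
E
```

```text
(no output)
```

View pics/t12.png

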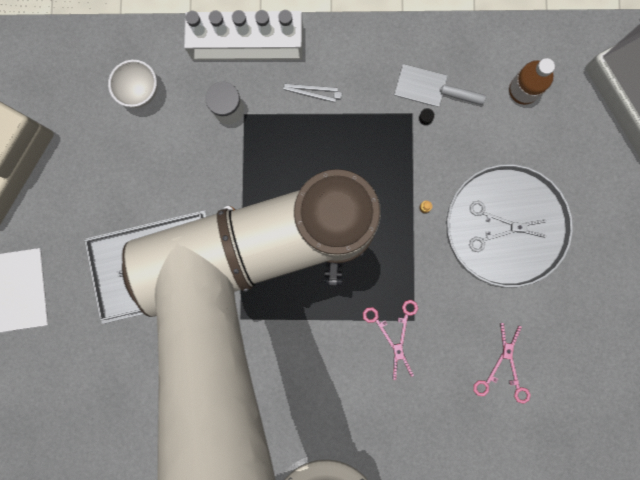

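View pics/t12c.png

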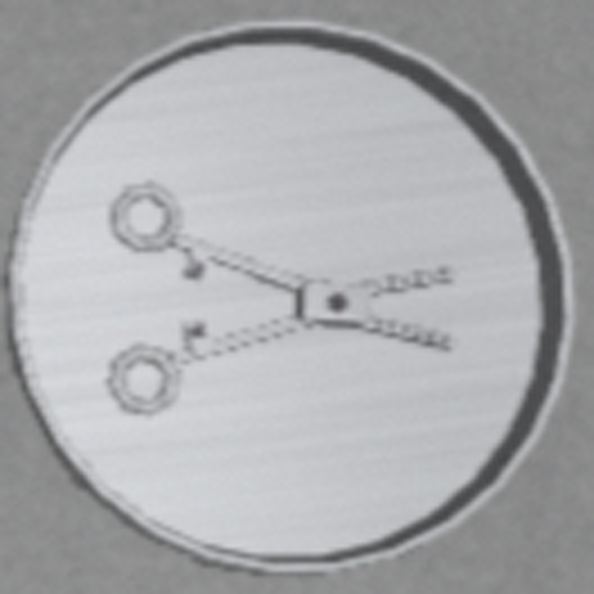

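The open clamp lies flat in the dish, with its pivot at crop (337,302) and rings and jaws apart. I'll take one last check of both from the side.

```bash
python3 - <<'E'
from h import *
p=snap('side')['frame']
a=cv2.resize(p[115:210,250:350],(390,370),interpolation=2);b=cv2.resize(p[320:450,305:442],(390,370),interpolation=2)
cv2.imwrite('pics/s13.png',np.hstack([a,b]))
E
```

```text
(no output)
```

View pics/s13.png

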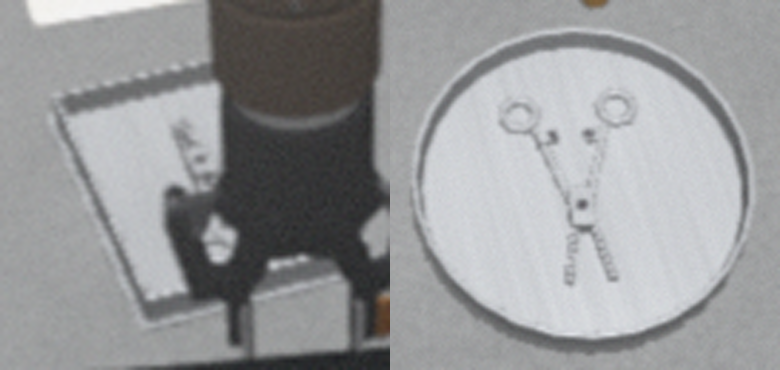

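The side view shows both clamps lying flat inside their containers: the shut one at left, partly hidden by the gripper, and the open one at right. I'm handing in.

```bash
python3 -c "
from h import *
s=readout.read_state();print(s['clock'],s['contact_force'],s['gripper_width']);print(workorder.job_done())"
```

```text
16.9167 [ 0.67063871 -0.29285138 -0.38748005] 51.29829543636547
the job is handed in; nothing more can be done
None
```

The shut steel clamp went into the rectangular tray first, then the open steel clamp into the round dish. I lowered each until it touched, released it gently and moved the arm clear. The job took about 17 s of the 64 s allowed, and I left both pink look-alikes alone.

**Last checks:** The open clamp lies flat in the dish and clear of the wall in both the top and side views. The shut clamp was flat and centred in the tray in a full wrist view just after release. In the last side view the gripper partly hid it, and in the last top view the arm covered it.

**One flaw:** While gripping the open clamp, the pads caught its legs and turned the stiff half by roughly 6–8°. The width over its rings went from about 103–105 mm to about 95–97 mm, at the low end of the stated 95–120 mm. Its jaws and rings are still clearly apart, so I did not try to spread it back.

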